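Vent the vacuum former and peel off the top formed tray

ROBOT

A 7-joint arm with a two-finger parallel gripper is mounted at the origin on a cart in front of the work surface, level with it; the furniture and walls round the work are solid. World frame = base frame: x ahead of the robot, y to its left, z up, the work surface at z = 0. Lengths are in m, angles in rad, forces in N, time in s.
With the tool pointing down it reaches from about 0.4 to 0.85 m from the base axis. Payload 4.5 kg.
Tool frame: the origin (TCP) lies midway between the tips of the shut fingers; the grasp point (between the pads) lies bot.grasp_offset behind it (bot.grasp_offset is the distance from the TCP to the grasp point, in m); z points along the fingers, y is the line along which they close (so a half turn about z gives the same grasp; the last joint's range is limited). The gripper opens to 88 mm and grips with 3 to 60 N. Pads are 18 mm wide; open, the fingers measure 123 mm over their backs; the gripper's body (75 mm by 187 mm) begins 45 mm behind the grasp point.
Start: joints at [-1.162, 0.689, -0.195, 1.565, 0.157, 0.902, -0.215], TCP at [0.229, 0.582, 0.239] pointing down, gripper open.
Joint ranges: [-3.01, 3.01], [-0.46, 2.08], [-1.47, 1.51], [0.13, 2.56], [-1, 4.14], [0.04, 2.09], [-2.66, 2.66]. Speed limits (rad/s): [2.57, 2.57, 3.14, 3.14, 3.14, 3.14, 3.14].

INTERFACE

Orientations are given as a unit quaternion [x, y, z, w].
In Python, from station import observe, optics, close_job, boxes_of, bot gives the robot as it stands. The module is installed in compiled form; this text tells all that it offers.
- The arm moves only by the tool move_arm, never from a script. Its argument "increments" is a list of rows, each a list of 4 numbers: the shift along the world's x, y, z in cm, then the turn about the world's z in rad. In form: [[x, y, z, twist], ...]. A call has exactly 10 rows; each row is the pose to reach, as a shift and turn from the pose commanded when the call began; what a row does not reach only later rows make up. A row lasts 1/8 s, in which the tool goes at most 62.5 mm and 10.7 degrees, less where a joint would pass 70% of its speed; a pose out of reach is approached as far as the arm can. A call with a gripper value outside its range is refused whole. "hand" is the gripper's target within -1 to 1 (fully open at 1, half-way at 0, shut at -1), set as the call begins (left out, the last holds). The fingers move at their own pace and stop on an object; "force" is the grip in N (left out, the last holds). Time passes only in rows, so rows that repeat a pose let the fingers close, or fill a call up. It gives the time, the measured TCP pose, the force, the opening and the grip force at its end, in the units of the state.
- observe(): the state, without advancing time (a new reading comes with each control period).
- optics.grab_frame(name): name is "scene" or "top" or "wrist"; returns a dict with "color" (480x640x3 uint8, blue, green, red), "depth" (480x640 float32, m along the optical axis (not along the pixel's ray), 0 where there is no reading), "fov_y" (degrees; the focal length in pixels is half the picture's height over the tangent of half this angle, whatever the lens; pixels are square), "cx", "cy" (the principal point, pixels), "eye" and "rotation" of the camera in the world; the wrist camera has in their place "mount" (4x4, takes a point from camera to tool coordinates, whose origin is the TCP and whose axes are the flange's). Camera axes: x right, y up, looking along -z (the intrinsics and any distortion apply to the point x, -y, -z); pixel columns grow to the right and rows downward; lengths in m; the calibration is good to about 2 mm. A picture is of the moment at which its call begins: read the wrist's pose just before it.
- close_job(): hands the job in; it is judged then, once.
Trained networks look in the newest picture that a camera, given by its name, has taken for a name from the list of things; names that differ only in an ending like _2 or _b are one class to them, and where a whole thing is asked for, a point or a joint stands for the part that bears it (a point fixed in the world has none). Each returns a list of dicts, best first, with "confidence" (0 to 1); they miss things now and then, are a little off and sometimes report something else, mostly with a low value. They report only what shows in the picture. A call takes as long as a camera call. They do not tell look-alikes from the thing itself.
- boxes_of(name, camera): "extent" ([left, top, width, height] in pixels, round what is visible of it).
The state is a dict: "clock": time; "qpos": joint angles; "qd": joint speeds; "joint_efforts": joint torques, N m; "eef_pos": TCP position; "tool_rot": TCP orientation; "contact_force": force on the tool from outside, world axes, zero at the start; "ft_torque": the same for the moment, N m; "gripper_width": finger opening in m; "grasp_force": force on a finger pad.
Only numpy, scipy, OpenCV 4.12 (cv2) and the standard library are available. Lean on these libraries where they do the work, as an engineer would, in place of code of your own. Each camera call takes 0.05 s, during which the arm holds its last target. There are 200 camera calls.

TASK

The vacuum former on the bench is done: first bring its vent lever, which leans towards the robot, to stand straight up (vent), and leave it there. Then take the top one of the two nested formed trays by its tab; they stick together, so peel it, tab corner rising first while the opposite corner still lies down in the stack, so that the lower tray stays lying flat on the round bed throughout. Finish still holding the tray in the gripper, level and still, at least 10 cm clear above the lower tray (the program ends while holding it; do not put it down), and do not disturb the cast, wax and splint lying around.

Things in the scene. Friction and masses are not known exactly. Their poses are not given: they have to be found in the camera images.
- former: vacuum former, a fixed grey housing 200 mm (its x) by 280 mm (its y), top deck 45 mm above the work surface. Origin: centre of its underside, on the work surface. On the deck a round metal bed of 160 mm diameter, centred 50 mm towards its +y, bed top at z = 63 mm; at 105 mm towards its -y a black lever console. It does not move, but stands elsewhere and turned at each start
- vent_lever (a joint): angle of the vent lever: 0 = straight up (vent, wanted within about 0.12 rad), negative = leaning to the former's -x side (towards the robot, vacuum), positive = leaning to its +x side. Range -0.9 to 0.9. Friction (about 0.09 N m) holds it where it is left; there is no notch. The hinge axis is parallel to the former's y, at x = 0, y = -105 mm, z = 73 mm in the former's frame
- lever_ball (a point): centre of the black ball of 20 mm diameter at the end of the lever, 72 mm from the hinge axis, on a rod of 8 mm diameter (with a collar of 12 mm diameter, 8 mm high, just under the ball). The orientation given turns with the lever. The console under it is 61 mm above the work surface, its two steel cheeks beside the hinge 80 mm
- lower_tray: the lower formed tray, white, loose, 0.22 kg, 120 x 120 mm square and 21 mm high with sloping walls and a flat rim, without a tab. Origin: centre of its underside, on the round bed, z up. Its corners (79 mm from the centre) lie on its own x and y axes. It only rests on the bed by its weight, and is parallel to the top tray at the start
- top_tray: top formed tray, white, 0.04 kg, same shape plus a tab, nested 8 mm higher. Origin: centre of its underside, z up when level; its -x axis points to the tab corner. They cling near the +x corner: lifted level, it takes that side of the lower tray up with it; turned up at the tab about the +x corner it comes free at about 0.2 rad (0.35 is safe before raising the rest)
- tab (a point): centre of the top tray's tab, which is the place to grip: an upright rib 9 mm thick (along the tray's y), 42 mm long (along the tray's x) and 16 mm high, standing out from the -x corner, 99 mm from the tray's centre, 20 mm above the tray's origin, about 91 mm above the work surface at the start and 46 mm above the deck. The rib runs from 74 mm to 116 mm from the tray's centre; the rims end at 79 mm. Same axes as the tray
- far_corner (a point): the top tray's rim at the corner opposite the tab, 74 mm from its centre along its +x, 20 mm above its origin. Same axes as the tray
- upper_cast: plaster cast 57x68x30 mm, loose bystander behind the former; origin in the centre of its underside; leave alone
- wax: block of modelling wax 30x62x19 mm, loose bystander to the left of the former; origin in the centre of its underside; leave alone
- splint: bite splint 43x64x13 mm, loose bystander to the right of the former; origin in the centre of its underside; leave alone
Things that resemble listed ones, but are neither listed nor needed, are in the scene too. Leave any green look-alike of the lower_tray alone.

How it is judged:
On the way, in this order (a step that is already met when the one before it is completed fails the run):
1. the vent lever stands straight up (within 0.12 rad) while the top tray still lies in the stack (value of joint vent_lever between -0.12 and 0.12 rad and z of tab in the frame of lower_tray below 0.036 m), for 0.3 s.
2. the top tray's tab has risen 15 mm or more out of the stack while its opposite corner has risen less than 10 mm and the lower tray lies flat (within 0.05 rad) (z of tab in the frame of lower_tray above 0.043 m and z of far_corner in the frame of lower_tray below 0.038 m and angle between lower_tray's own z axis and vertical below 0.05 rad), for 0.1 s.
At the end, for the whole second after the job is handed in: The vent lever stands upright within 0.12 rad; the gripper holds the top tray, level within 0.2 rad and still, at least 100 mm above the lower tray, touching neither the lower tray nor the former; the lower tray lies flat on the bed within 20 mm of where it was (value of joint vent_lever between -0.12 and 0.12 rad and z of top_tray in the frame of lower_tray above 0.1 m and angle between top_tray's own z axis and vertical below 0.2 rad and contact force between the fingers and top_tray above 0.5 N and contact force between top_tray and lower_tray below 0.05 N and contact force between top_tray and former below 0.05 N and linear speed of top_tray below 0.03 m/s and z of lower_tray in the frame of former below 0.067 m and angle between lower_tray's own z axis and vertical below 0.05 rad and distance of lower_tray from where it was at the start of the episode below 0.02 m); the arm keeps its last pose, push and grip.
It fails at once if the lower tray is lifted off the bed with the top one: raised by more than 15 mm or tipped by more than 0.1 rad (z of lower_tray in the frame of former above 0.078 m or angle between lower_tray's own z axis and vertical above 0.1 rad).
It fails at once if a bystander (cast, wax or splint) is moved by more than 30 mm (distance of any of upper_cast, wax, splint from where it was at the start of the episode above 0.03 m).
It also fails if it takes over 51 s, if anything falls off the work surface, if the arm or the gripper's body presses on something with over 40 N, if the wrist force passes 120 N, or if a joint passes its speed limit or range.

## Working session

There is one attempt and no reset: what is moved stays moved. The work goes in short steps, Python scripts to look and compute and a tool call to move; the robot and the scene stay as the last step left them, time stands still between calls to the robot, and variables do not carry over. Pictures are saved under pics/ and viewed, at most 10 in all, crops included, and the job is handed in when it is done.

Besides the shell and the picture viewer there is one more tool, called after ">>>" by a JSON object that holds its "api" and its "payload", one argument or row to a line. move_arm: Moves the arm, as the interface text tells. Its arguments: {"type":"object","properties":{"increments":{"type":"array"},"hand":{"type":"number"},"force":{"type":"number"}},"required":["increments"]}

```bash
mkdir -p pics
cat > h.py <<'E'
import numpy as np, cv2
from station import observe, optics, close_job, boxes_of, bot
from scipy.spatial.transform import Rotation as R
def cloud(name):
    s=observe(); f=optics.grab_frame(name); d=f["depth"]; h,w=d.shape
    fl=h/2/np.tan(np.radians(f["fov_y"])/2)
    u,v=np.meshgrid(np.arange(w),np.arange(h))
    p=np.stack([(u-f["cx"])/fl*d,-(v-f["cy"])/fl*d,-d],-1)
    if "mount" in f:
        M=np.array(f["mount"]); p=p@M[:3,:3].T+M[:3,3]
        p=p@R.from_quat(s["tool_rot"]).as_matrix().T+s["eef_pos"]
    else: p=p@np.array(f["rotation"]).reshape(3,3).T+np.array(f["eye"])
    p[d==0]=np.nan
    return f,p
E
python3 - <<'E'
from h import *
print(observe()); print(bot.grasp_offset)
for c in("scene","top"):
    f,p=cloud(c); cv2.imwrite(f"pics/{c}0.png",f["color"]); np.save(c,p)
    print(c,{k:v for k,v in f.items() if k not in("color","depth")})
    for n in("former","lever_ball","vent_lever","lower_tray","top_tray","tab","upper_cast","wax","splint"):
        for b in boxes_of(n,c)[:3]:
            l,t,w,h=map(float,b["extent"]); q=p[int(t+h/2),int(l+w/2)]
            print(n,round(b["confidence"],2),np.round([l,t,w,h]),q.round(3))
E
```

```text
{'clock': 0.0, 'qpos': array([-1.16216042,  0.68997235, -0.19454178,  1.56632953,  0.15731449,
        0.90251898, -0.2151156 ]), 'qd': array([ 1.02630558e-03, -2.37240694e-03, -1.15003514e-03,  1.36187986e-03,
        3.73788533e-05,  7.77335853e-04,  2.82083320e-04]), 'joint_efforts': array([-2.11722846e-05, -5.27544487e+01, -1.26680251e+00, -1.53427345e+01,
       -5.26581611e-02,  6.60146514e-03,  1.82048825e-04]), 'eef_pos': array([0.22863026, 0.5810027 , 0.23792187]), 'tool_rot': array([ 1.86274725e-01,  9.82497271e-01, -9.10295325e-04, -1.06247517e-04]), 'contact_force': array([ 0.13965451, -0.12655108, -0.22771322]), 'ft_torque': array([-0.00613866, -0.05013204, -0.02973459]), 'grasp_force': 0.0, 'gripper_width': 0.08818746123270288}
0.0187Traceback (most recent call last):
  File "<stdin>", line 4, in <module>
  File "h.py", line 12, in cloud
    else: p=p@np.array(f["rotation"]).reshape(3,3).T+np.array(f["eye"])
              ~~~~~~~~~~~~~~~~~~~~~~~~~~~~~~~^^^^^
ValueError: cannot reshape array of size 4 into shape (3,3)
```

```bash
sed -i 's/np.array(f\["rotation"\]).reshape(3,3).T/R.from_quat(f["rotation"]).as_matrix().T/' h.py
python3 - <<'E'
from h import *
for c in("scene","top"):
    f,p=cloud(c); cv2.imwrite(f"pics/{c}0.png",f["color"]); np.save(c,p)
    print(c,{k:v for k,v in f.items() if k not in("color","depth")})
    for n in("former","lever_ball","lower_tray","top_tray","tab","upper_cast","wax","splint"):
        for b in boxes_of(n,c)[:3]:
            l,t,w,h=map(float,b["extent"]); q=p[int(t+h/2),int(l+w/2)]
            print(n,round(b["confidence"],2),np.round([l,t,w,h]),q.round(3))
E
```

```text
scene {'fov_y': 56.161057920963366, 'cx': 326.60078191815745, 'cy': 245.80260383264542, 'eye': array([ 0.01554254, -0.48902369,  0.49646019]), 'rotation': array([ 0.49766687, -0.21282011, -0.346315  ,  0.7662253 ])}
former 0.84 [257. 268. 168.  87.] [ 0.548 -0.031  0.045]
lever_ball 0.68 [273. 248.  81.  34.] [0.604 0.09  0.081]
lever_ball 0.61 [370. 264.  18.  30.] [ 0.58  -0.093  0.122]
lower_tray 0.88 [134. 273.  77.  36.] [0.416 0.338 0.01 ]
lower_tray 0.65 [287. 277.  63.   8.] [0.554 0.029 0.084]
top_tray 0.88 [271. 248.  80.  36.] [0.596 0.088 0.08 ]
tab 0.89 [272. 246.  81.  40.] [0.598 0.086 0.08 ]
tab 0.22 [372. 266.  19.  34.] [ 0.681 -0.027  0.045]
upper_cast 0.74 [404. 272.  30.  20.] [ 0.762 -0.065  0.03 ]
splint 0.73 [420. 323.  36.  19.] [ 0.657 -0.172  0.005]
top {'fov_y': 43.40260520500629, 'cx': 316.39817687487783, 'cy': 233.07725317942158, 'eye': array([0.53067405, 0.06143955, 1.2346861 ]), 'rotation': array([-0.02616629,  0.01687077,  0.71185864, -0.70163236])}
former 0.97 [274. 176. 148. 115.] [0.6   0.015 0.079]
lever_ball 0.62 [398. 221.  17.  27.] [ 0.595 -0.091  0.111]
lever_ball 0.55 [173. 256.  32.  17.] [0.544 0.337 0.019]
lever_ball 0.42 [274. 176. 150. 114.] [0.6   0.014 0.081]
lower_tray 0.65 [165. 302.  64.  65.] [0.403 0.324 0.007]
top_tray 0.98 [283. 193.  79. 102.] [0.582 0.066 0.076]
tab 0.58 [284. 192.  80. 101.] [0.584 0.064 0.077]
upper_cast 0.79 [362. 134.  32.  33.] [ 0.771 -0.048  0.024]
splint 0.86 [427. 195.  32.  28.] [ 0.652 -0.184 -0.002]
```

View pics/scene0.png

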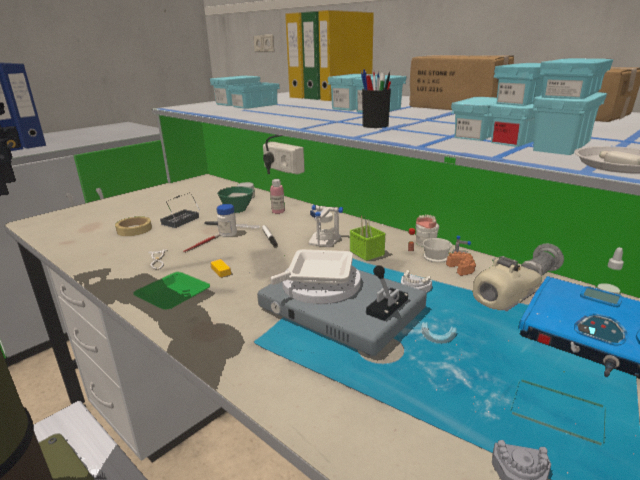

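View pics/top0.png

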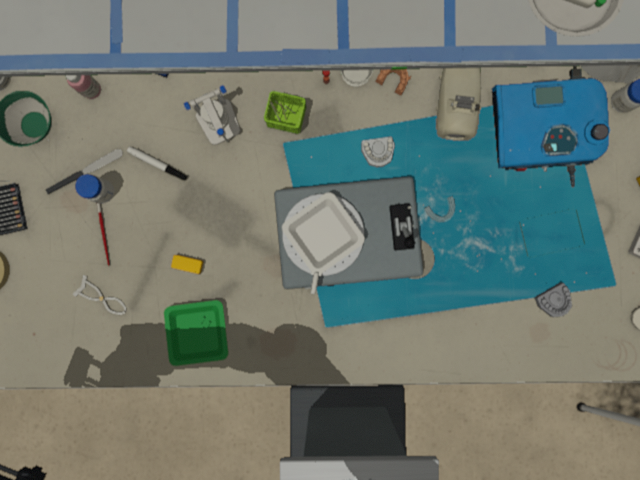

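Run:
```python
from h import *
P=np.load("top.npy"); 
def sel(P,lo,hi):
    with np.errstate(invalid='ignore'): m=((P>lo)&(P<hi)).all(-1)
    return P[m]
d=sel(P,[.4,-.2,.035],[.8,.22,.056]); r=cv2.minAreaRect(d[:,:2].astype(np.float32)); print("deck",r,d[:,2].mean())
for n in("top","scene"):
    P=np.load(n+".npy")
    t=sel(P,[.45,-.06,.083],[.75,.2,.105]); r=cv2.minAreaRect(t[:,:2].astype(np.float32)); print(n,"tray",len(t),r, t.mean(0))
    a=t[t[:,0].argsort()[:25]]; print(" near end",a.mean(0),a.min(0),a.max(0))
    b=sel(P,[.5,-.16,.085],[.75,-.05,.2]); print(" lever",len(b)); 
    o=b[b[:,2].argsort()[::-1][:40]]; print(o[:8].round(4), o.mean(0))
```

```text
deck ((0.6454730033874512, -0.02138298749923706), (0.27959996461868286, 0.35960689187049866), 5.331809997558594) 0.044162682563001834
top tray 2030 ((0.583392322063446, 0.0670766532421112), (0.142973393201828, 0.1433769166469574), 35.08838653564453) [0.59499095 0.06500743 0.0901219 ]
 near end [0.49068017 0.08389843 0.09785526] [0.48551713 0.08002818 0.0952072 ] [0.49503499 0.08764587 0.10377425]
 lever 144
[[ 0.5802 -0.0929  0.1489]
 [ 0.5838 -0.093   0.1486]
 [ 0.582  -0.0967  0.148 ]
 [ 0.5748 -0.0949  0.1467]
 [ 0.5768 -0.0878  0.1463]
 [ 0.5767 -0.0932  0.1462]
 [ 0.5804 -0.0879  0.1461]
 [ 0.5731 -0.0949  0.1461]] [ 0.57743846 -0.09237423  0.14487068]
scene tray 1350 ((0.5853291749954224, 0.06933823227882385), (0.14857570827007294, 0.14388194680213928), 34.554569244384766) [0.58678213 0.06553891 0.09037957]
 near end [0.48848064 0.08471529 0.09371922] [0.48617365 0.08149242 0.08682503] [0.49082579 0.09052792 0.10134172]
 lever 180
[[ 0.5801 -0.0917  0.147 ]
 [ 0.5821 -0.0924  0.1465]
 [ 0.5789 -0.0883  0.1464]
 [ 0.5764 -0.0965  0.1462]
 [ 0.5804 -0.0894  0.1462]
 [ 0.5786 -0.0928  0.1461]
 [ 0.5735 -0.0923  0.146 ]
 [ 0.5811 -0.0952  0.1459]] [ 0.57700049 -0.09296908  0.14469656]
```

>>> {"api": "move_arm", "payload": {
  "increments": [
    [2, -4, 0.5, 0.05],
    [4, -8, 1, 0.1],
    [6.5, -12, 1.5, 0.15],
    [9, -16, 2, 0.2],
    [11, -21, 2, 0.25],
    [13, -25, 2, 0.3],
    [15.5, -29, 2, 0.35],
    [18, -34, 2, 0.4],
    [20, -38, 2, 0.45],
    [22, -42, 2, 0.468]
  ],
  "hand": 0.2,
  "force": 15
}}

```text
clock: 2.2
eef_pos: [0.4496, 0.1602, 0.2589]
tool_rot: [-0.047, 0.999, 0.0, 0.0]
contact_force: [0.8, 1.8, 0.8]
gripper_width: 0.0532
grasp_force: 0.0
```

>>> {"api": "move_arm", "payload": {
  "increments": [
    [2, -4, 0, 0],
    [4, -8, 0, 0],
    [6, -12, 0, 0],
    [8, -16, 0, 0],
    [9, -20, 0, 0],
    [9, -23, 0, 0],
    [9, -24.5, 0, 0],
    [9, -24.5, 0, 0],
    [9, -24.5, 0, 0],
    [9, -24.5, 0, 0]
  ]
}}

```text
clock: 3.45
eef_pos: [0.5389, -0.0816, 0.2589]
tool_rot: [-0.048, 0.999, 0.0, 0.0]
contact_force: [0.4, 0.5, -0.2]
gripper_width: 0.0524
grasp_force: 0.0
```

Run:
```python
from h import *
from scipy.optimize import least_squares
s=observe(); print(s["clock"],s["eef_pos"],s["tool_rot"],s["contact_force"])
f,P=cloud("wrist"); cv2.imwrite("pics/w1.png",f["color"]); np.save("w1",P); print(f["mount"],f["cx"])
for n in("lever_ball","tab","former"):
    for b in boxes_of(n,"wrist")[:3]: print(n,b)
def sel(P,lo,hi):
    with np.errstate(invalid='ignore'): m=((P>lo)&(P<hi)).all(-1)
    return P[m]
C={n:np.load(n+".npy") for n in("top","scene","w1")}
for n,Q in C.items():
    b=sel(Q,[.54,-.13,.128],[.62,-.06,.16])
    if len(b)>8:
        r=least_squares(lambda c:np.linalg.norm(b-c,axis=1)-.01,[.578,-.093,.137],loss="soft_l1",f_scale=.002); print(n,"ball",len(b),r.x.round(4))
    d=sel(Q,[.4,-.18,.035],[.72,.2,.052])
    if len(d)>50: print(n,"deck",cv2.minAreaRect(d[:,:2].astype(np.float32)))
```

```text
3.45 [ 0.53890157 -0.08164768  0.25890205] [-4.78990851e-02  9.98852090e-01  3.98875285e-04  1.46528866e-04] [ 0.3829629   0.46578101 -0.18759351]
[[ 1.38970827e-03  9.64111572e-01  2.65493775e-01  6.85733998e-02]
 [ 9.99998635e-01 -1.57710919e-03  4.92677622e-04  2.27781581e-04]
 [ 8.93708869e-04  2.65492728e-01 -9.64112448e-01 -1.47132866e-01]
 [ 0.00000000e+00  0.00000000e+00  0.00000000e+00  1.00000000e+00]] 318.8444259534856
lever_ball {'extent': [292.0, 267.8, 20.3, 31.1], 'confidence': 0.94}
tab {'extent': [385.3, 188.4, 138.9, 141.3], 'confidence': 0.96}
former {'extent': [273.1, 187.6, 257.7, 148.8], 'confidence': 0.83}
top ball 95 [ 0.5775 -0.0934  0.1356]
top deck ((0.6027431488037109, 0.014003157615661621), (0.20182137191295624, 0.27993112802505493), 4.903526306152344)
scene ball 110 [ 0.58   -0.0914  0.1368]
scene deck ((0.6040454506874084, 0.014691591262817383), (0.202668696641922, 0.2800898551940918), 5.389138221740723)
w1 ball 438 [ 0.5784 -0.0924  0.1371]
w1 deck ((0.5921503901481628, 0.013221383094787598), (0.17823104560375214, 0.2800559103488922), 5.530415058135986)
```

View pics/w1.png

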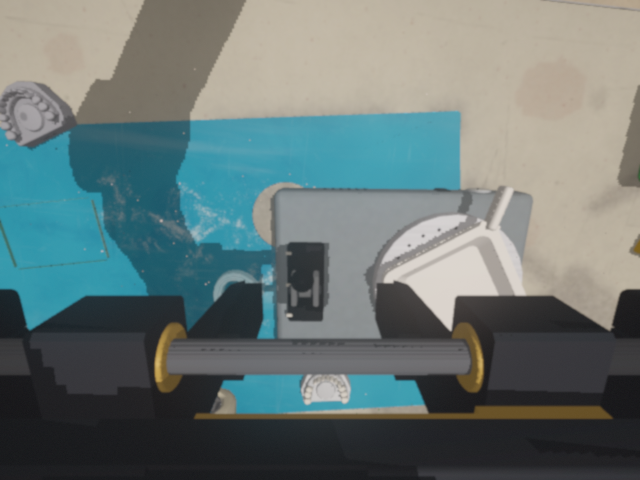

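>>> {"api": "move_arm", "payload": {
  "increments": [
    [2, -0.5, 0, 0],
    [4, -1, 0, 0],
    [4, -1, -4, 0],
    [4, -1, -8, 0],
    [4, -1, -11, 0],
    [4, -1, -13, 0],
    [4, -1, -14, 0],
    [4, -1, -14, 0],
    [4, -1, -14, 0],
    [4, -1, -14, 0]
  ]
}}

```text
clock: 4.9
eef_pos: [0.5794, -0.0934, 0.1196]
tool_rot: [-0.047, 0.999, -0.0, 0.001]
contact_force: [0.3, 0.1, -0.3]
gripper_width: 0.0526
grasp_force: 0.0
```

>>> {"api": "move_arm", "payload": {
  "increments": [
    [0, 0, 0, 0],
    [0, 0, 0, 0],
    [0, 0, 0, 0],
    [0, 0, 0, 0],
    [0, 0, 0, 0],
    [0, 0, 0, 0],
    [0, 0, 0, 0],
    [0, 0, 0, 0],
    [0, 0, 0, 0],
    [0, 0, 0, 0]
  ],
  "hand": -1,
  "force": 15
}}

```text
clock: 6.15
eef_pos: [0.5787, -0.0925, 0.1187]
tool_rot: [-0.047, 0.999, 0.001, -0.0]
contact_force: [-0.8, 4.7, 0.9]
gripper_width: 0.0184
grasp_force: 15.0
```

>>> {"api": "move_arm", "payload": {
  "increments": [
    [0.4, 0.04, 0.2, 0],
    [0.9, 0.08, 0.43, 0],
    [1.5, 0.13, 0.62, 0],
    [2.05, 0.18, 0.76, 0],
    [2.6, 0.23, 0.85, 0],
    [3.1, 0.28, 0.9, 0],
    [3.45, 0.31, 0.9, 0],
    [3.45, 0.31, 0.9, 0],
    [3.45, 0.31, 0.9, 0],
    [3.45, 0.31, 0.9, 0]
  ]
}}

```text
clock: 7.4
eef_pos: [0.6128, -0.0897, 0.1274]
tool_rot: [-0.047, 0.999, 0.0, -0.0]
contact_force: [-0.7, 3.8, -1.3]
gripper_width: 0.018
grasp_force: 15.1
```

>>> {"api": "move_arm", "payload": {
  "increments": [
    [0, 0, 0, 0],
    [0, 0, 0, 0],
    [0, 0, 0, 0],
    [0, 0, 0, 0],
    [0, 0, 0, 0],
    [0, 0, 2, 0],
    [0, 0, 5, 0],
    [-2, 1, 9, 0],
    [-5, 3, 11, 0],
    [-8, 5, 11, 0]
  ],
  "hand": 0.2
}}

```text
clock: 8.65
eef_pos: [0.5337, -0.0396, 0.2396]
tool_rot: [-0.046, 0.999, -0.0, 0.002]
contact_force: [0.3, -0.4, 0.2]
gripper_width: 0.0533
grasp_force: 0.0
```

Run:
```python
from h import *
from scipy.optimize import least_squares
def sel(P,lo,hi):
    with np.errstate(invalid='ignore'): m=((P>lo)&(P<hi)).all(-1)
    return P[m]
s=observe(); print(s["clock"],s["eef_pos"],s["tool_rot"])
for n in("wrist","scene","top"):
    f,Q=cloud(n); cv2.imwrite(f"pics/{n}2.png",f["color"]); np.save(n+"2",Q)
    b=sel(Q,[.57,-.13,.133],[.66,-.06,.165])
    if len(b)>8:
        r=least_squares(lambda c:np.linalg.norm(b-c,axis=1)-.01,[.61,-.09,.145],loss="soft_l1",f_scale=.002); print(n,"ball",len(b),r.x.round(4))
    t=sel(Q,[.46,.05,.083],[.515,.11,.11]); 
    if len(t)>8: print(n,"tab",len(t),cv2.minAreaRect(t[:,:2].astype(np.float32)),t[:,2].max())
    d=sel(Q,[.45,-.06,.085],[.75,.2,.105]);d=d[d[:,0]>.525];print("tray",len(d),cv2.minAreaRect(d[:,:2].astype(np.float32)))
```

```text
8.65 [ 0.53369738 -0.03962329  0.23955578] [-4.63715450e-02  9.98922006e-01 -1.29335946e-05  2.12244041e-03]
wrist ball 15 [ 0.6123 -0.0897  0.1466]
wrist tab 541 ((0.5008901953697205, 0.08268117159605026), (0.010626954026520252, 0.030059365555644035), 80.19454193115234) 0.10191543476476736
tray 4004 ((0.5964769721031189, 0.0634441077709198), (0.11353110522031784, 0.12199937552213669), 34.698787689208984)
scene ball 115 [ 0.6134 -0.0884  0.1455]
scene tab 124 ((0.5011261701583862, 0.08230182528495789), (0.008719452656805515, 0.029524749144911766), 72.7201156616211) 0.10176969550186621
tray 1002 ((0.6012864112854004, 0.06594718992710114), (0.12516756355762482, 0.12034834921360016), 34.52174377441406)
top ball 94 [ 0.6119 -0.0902  0.1448]
top tab 79 ((0.5000698566436768, 0.08243405073881149), (0.009676559828221798, 0.028922855854034424), 79.72410583496094) 0.10250848907844001
tray 1539 ((0.5994367003440857, 0.06407046318054199), (0.11986356973648071, 0.1206594854593277), 34.6635627746582)
```

View pics/wrist2.png

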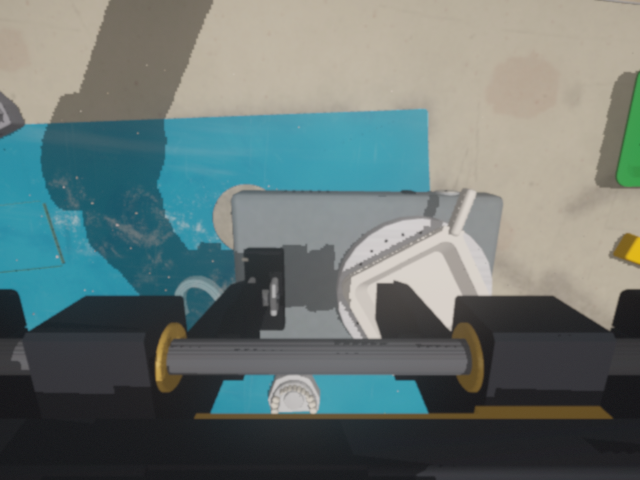

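>>> {"api": "move_arm", "payload": {
  "increments": [
    [-0.8, 3, 0, -0.07],
    [-1.6, 7, 0, -0.14],
    [-2.4, 10, 0, -0.2],
    [-3.1, 12.15, 0, -0.273],
    [-3.1, 12.15, -3, -0.273],
    [-3.1, 12.15, -6, -0.273],
    [-3.1, 12.15, -8, -0.273],
    [-3.1, 12.15, -8, -0.273],
    [-3.1, 12.15, -8, -0.273],
    [-3.1, 12.15, -8, -0.273]
  ]
}}

```text
clock: 10.05
eef_pos: [0.5032, 0.0813, 0.1586]
tool_rot: [0.09, 0.996, 0.0, 0.001]
contact_force: [-0.3, 0.0, -0.9]
gripper_width: 0.053
grasp_force: 0.0
```

Run:
```python
from h import *
s=observe(); print(s["eef_pos"],s["tool_rot"])
f,Q=cloud("wrist"); np.save("wrist3",Q); cv2.imwrite("pics/wrist3.png",f["color"])
with np.errstate(invalid='ignore'): m=((Q>[.46,.05,.083])&(Q<[.515,.11,.11])).all(-1)
t=Q[m]; print(len(t),cv2.minAreaRect(t[:,:2].astype(np.float32)),t.min(0),t.max(0))
```

```text
[0.50316128 0.08126998 0.15860732] [8.99374106e-02 9.95946899e-01 3.30921922e-04 9.62564031e-04]
705 ((0.5008860230445862, 0.08348298817873001), (0.009923572652041912, 0.030176108703017235), 79.590087890625) [0.48578099 0.07595261 0.08720907] [0.5149709  0.09000081 0.10159214]
```

View pics/wrist3.png

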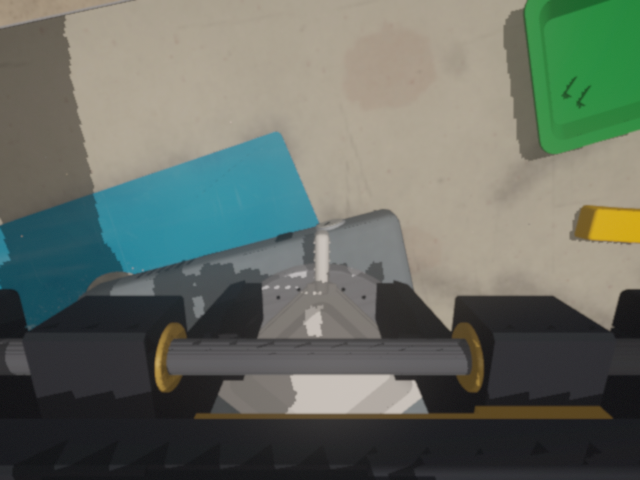

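>>> {"api": "move_arm", "payload": {
  "increments": [
    [0, 0.15, -2, 0],
    [0, 0.15, -4, 0],
    [0, 0.15, -6, 0],
    [0, 0.15, -7.5, 0],
    [0, 0.15, -8.3, 0],
    [0, 0.15, -8.3, 0],
    [0, 0.15, -8.3, 0],
    [0, 0.15, -8.3, 0],
    [0, 0.15, -8.3, 0],
    [0, 0.15, -8.3, 0]
  ]
}}

```text
clock: 11.35
eef_pos: [0.5024, 0.0828, 0.0749]
tool_rot: [0.09, 0.996, 0.0, 0.0]
contact_force: [-1.1, 1.6, -0.1]
gripper_width: 0.0527
grasp_force: 0.0
```

>>> {"api": "move_arm", "payload": {
  "increments": [
    [0, 0, 0, 0],
    [0, 0, 0, 0],
    [0, 0, 0, 0],
    [0, 0, 0, 0],
    [0, 0, 0, 0],
    [0, 0, 0, 0],
    [0, 0, 0, 0],
    [0, 0, 0, 0],
    [0, 0, 0, 0],
    [0, 0, 0, 0]
  ],
  "hand": -1,
  "force": 6
}}

```text
clock: 12.6
eef_pos: [0.5023, 0.0827, 0.0747]
tool_rot: [0.09, 0.996, 0.0, -0.0]
contact_force: [-0.4, 0.0, -1.3]
gripper_width: 0.0087
grasp_force: 6.0
```

>>> {"api": "move_arm", "payload": {
  "increments": [
    [0, 0, 0.25, 0],
    [0, 0, 0.5, 0],
    [0.02, 0, 0.75, 0],
    [0.03, 0, 1.0, 0],
    [0.05, -0.01, 1.25, 0],
    [0.07, -0.01, 1.5, 0],
    [0.09, -0.02, 1.75, 0],
    [0.12, -0.02, 2.0, 0],
    [0.12, -0.02, 2.0, 0],
    [0.12, -0.02, 2.0, 0]
  ]
}}

```text
clock: 13.85
eef_pos: [0.5034, 0.0825, 0.0947]
tool_rot: [0.09, 0.996, 0.0, -0.0]
contact_force: [0.7, -0.9, -0.6]
gripper_width: 0.0089
grasp_force: 6.0
```

Run:
```python
from h import *
f,Q=cloud("scene"); np.save("scene4",Q); cv2.imwrite("pics/scene4.png",cv2.resize(f["color"][220:350,230:430],None,fx=4,fy=4))
c=np.array([.5995,.064]);x=np.array([.9837,-.1797]);y=np.array([.1797,.9837])
u=(Q[...,:2]-c)@x; v=(Q[...,:2]-c)@y
for U in np.arange(-75,80,10)/1000:
    with np.errstate(invalid='ignore'): m=(abs(u-U)<.004)&(abs(v)<.085)&(Q[...,2]>.06)&(Q[...,2]<.14)
    z=Q[...,2][m]; print(int(U*1000),m.sum(),np.percentile(z,[5,50,95]).round(4) if m.sum() else "")
```

```text
-75 106 [0.0609 0.0645 0.1093]
-65 153 [0.0621 0.0646 0.1082]
-55 167 [0.0625 0.0654 0.1069]
-45 175 [0.0628 0.0715 0.1055]
-35 181 [0.0628 0.0723 0.1043]
-25 176 [0.0633 0.073  0.1031]
-15 169 [0.0636 0.0846 0.1018]
-5 170 [0.0631 0.085  0.0995]
5 137 [0.0632 0.0851 0.0981]
15 137 [0.0631 0.084  0.0969]
25 110 [0.0634 0.0834 0.0963]
35 125 [0.0634 0.0829 0.0951]
45 116 [0.0635 0.0836 0.0939]
55 107 [0.0633 0.0829 0.0924]
65 65 [0.0634 0.0877 0.0915]
75 33 [0.0633 0.0657 0.0902]
```

View pics/scene4.png

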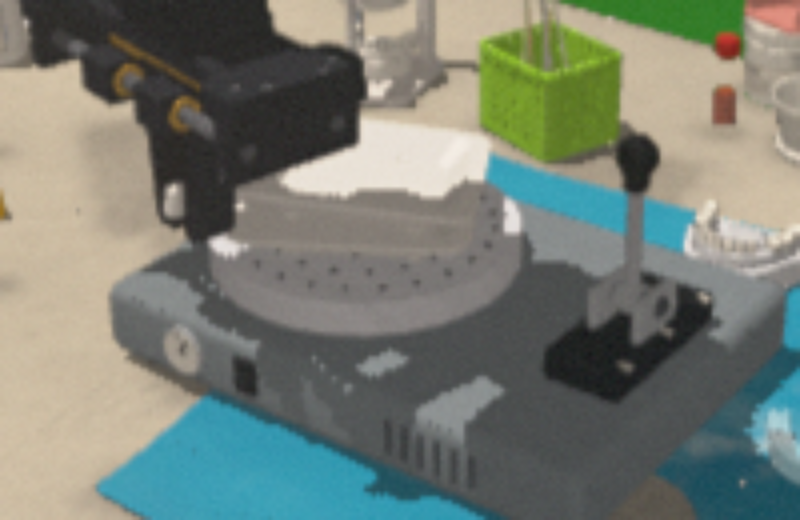

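>>> {"api": "move_arm", "payload": {
  "increments": [
    [0.06, -0.01, 0.5, 0],
    [0.14, -0.03, 1.0, 0],
    [0.24, -0.04, 1.5, 0],
    [0.35, -0.06, 2.0, 0],
    [0.47, -0.09, 2.5, 0],
    [0.6, -0.11, 3.0, 0],
    [0.77, -0.14, 3.5, 0],
    [0.97, -0.18, 4.1, 0],
    [0.97, -0.18, 4.1, 0],
    [0.97, -0.18, 4.1, 0]
  ]
}}

```text
clock: 15.15
eef_pos: [0.513, 0.0807, 0.1357]
tool_rot: [0.09, 0.996, -0.0, -0.0]
contact_force: [0.6, -0.5, -0.6]
gripper_width: 0.0088
grasp_force: 6.0
```

>>> {"api": "move_arm", "payload": {
  "increments": [
    [0, 0, 0, 0],
    [0, 0, 0, 0],
    [0, 0, 0, 0],
    [0, 0, 0, 0],
    [0, 0, 0, 0],
    [0, 0, 0, 0],
    [0, 0, 0, 0],
    [0, 0, 0, 0],
    [0, 0, 0, 0],
    [0, 0, 0, 0]
  ],
  "force": 20
}}

```text
clock: 16.4
eef_pos: [0.5132, 0.0807, 0.1357]
tool_rot: [0.09, 0.996, 0.0, 0.0]
contact_force: [0.0, 0.1, -1.3]
gripper_width: 0.0091
grasp_force: 20.0
```

Run:
```python
from h import *
f,Q=cloud("scene"); np.save("scene5",Q); cv2.imwrite("pics/scene5.png",cv2.resize(f["color"][210:340,230:430],None,fx=4,fy=4))
c=np.array([.5995,.064]);x=np.array([.9837,-.1797]);y=np.array([.1797,.9837])
u=(Q[...,:2]-c)@x; v=(Q[...,:2]-c)@y
for U in np.arange(-75,90,10)/1000:
    with np.errstate(invalid='ignore'): m=(abs(u-U)<.004)&(abs(v)<.085)&(Q[...,2]>.06)&(Q[...,2]<.16)
    z=Q[...,2][m]; print(int(U*1000),m.sum(),np.percentile(z,[5,50,95]).round(4) if m.sum() else "")
```

```text
-75 112 [0.0609 0.0642 0.1459]
-65 164 [0.0622 0.0649 0.1509]
-55 184 [0.0624 0.0648 0.1474]
-45 196 [0.0626 0.073  0.1459]
-35 210 [0.0633 0.0737 0.1432]
-25 226 [0.063  0.0728 0.1416]
-15 231 [0.0632 0.0729 0.1396]
-5 251 [0.0634 0.0734 0.1372]
5 268 [0.0636 0.0757 0.1325]
15 260 [0.0641 0.0765 0.1267]
25 238 [0.0638 0.0813 0.1292]
35 222 [0.0635 0.0837 0.1298]
45 194 [0.0639 0.0852 0.129 ]
55 164 [0.064  0.1    0.1272]
65 112 [0.0637 0.1143 0.1257]
75 60 [0.0633 0.1196 0.1243]
85 12 [0.1211 0.1219 0.1225]
```

View pics/scene5.png

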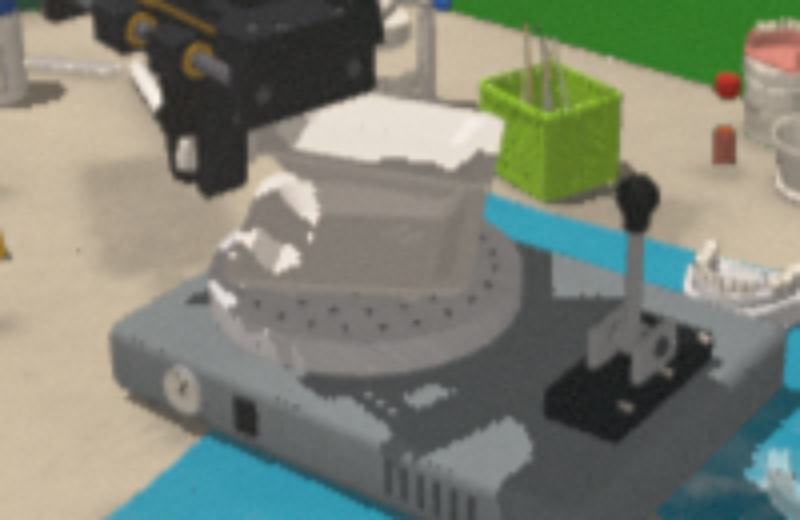

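>>> {"api": "move_arm", "payload": {
  "increments": [
    [0, 0, 1, 0],
    [0, 0, 3, 0],
    [0, 0, 6, 0],
    [0, 0, 9, 0],
    [0, 0, 11, 0],
    [-1, -2, 12, 0],
    [-2, -5, 12, 0],
    [-3, -8, 12, 0],
    [-4, -12, 12, 0],
    [-5, -16, 12, 0]
  ],
  "force": 25
}}

```text
clock: 17.7
eef_pos: [0.4628, -0.0804, 0.2565]
tool_rot: [0.09, 0.996, -0.0, 0.0]
contact_force: [1.3, 0.7, -1.2]
gripper_width: 0.0084
grasp_force: 25.0
```

>>> {"api": "move_arm", "payload": {
  "increments": [
    [-1, -4, 0, 0],
    [-2, -8, 0, 0],
    [-3, -12, 0, 0],
    [-4, -15, 0, 0],
    [-4, -17, -3, 0],
    [-4, -17, -7, 0],
    [-4, -17, -11, 0],
    [-4, -17, -15, 0],
    [-4, -17, -18, 0],
    [-4, -17, -18, 0]
  ]
}}

```text
clock: 18.95
eef_pos: [0.4223, -0.2487, 0.0747]
tool_rot: [0.09, 0.996, 0.0, -0.002]
contact_force: [0.6, 0.4, 0.1]
gripper_width: 0.0088
grasp_force: 25.0
```

Run:
```python
from h import *
s=observe(); print(s["clock"],s["eef_pos"],s["contact_force"])
f,Q=cloud("scene"); np.save("scene6",Q); cv2.imwrite("pics/scene6.png",f["color"][200:480,260:640])
x=np.array([.9837,-.1797]);y=np.array([.1797,.9837]); c=s["eef_pos"][:2]+.099*x
u=(Q[...,:2]-c)@x; v=(Q[...,:2]-c)@y
for U in np.arange(-75,90,10)/1000:
    with np.errstate(invalid='ignore'): m=(abs(u-U)<.004)&(abs(v)<.085)&(Q[...,2]<.16)
    z=Q[...,2][m]; print(int(U*1000),m.sum(),np.percentile(z,[5,50,95]).round(4) if m.sum() else "")
```

```text
18.95 [ 0.42233666 -0.24873541  0.07472963] [0.61537257 0.42877684 0.10228446]
-75 689 [-0.0005  0.0014  0.1569]
-65 621 [-0.0007  0.0017  0.144 ]
-55 522 [-0.0005  0.0023  0.0042]
-45 454 [-0.0001  0.0026  0.0043]
-35 396 [0.0011 0.0028 0.0043]
-25 422 [0.0016 0.003  0.078 ]
-15 428 [0.0017 0.0031 0.0761]
-5 404 [0.0015 0.003  0.0745]
5 408 [0.0017 0.0033 0.0722]
15 347 [0.0019 0.0034 0.0709]
25 315 [0.0015 0.0031 0.0686]
35 298 [0.0015 0.0032 0.0668]
45 238 [0.0016 0.0031 0.0648]
55 161 [0.0013 0.003  0.0067]
65 132 [0.0014 0.0027 0.0043]
75 121 [0.0016 0.0031 0.0044]
85 122 [0.0016 0.0031 0.0047]
```

View pics/scene6.png

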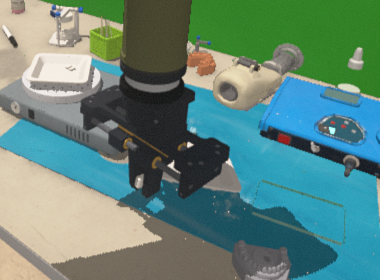

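>>> {"api": "move_arm", "payload": {
  "increments": [
    [0, 0, -2, 0],
    [0, 0, -3.5, 0],
    [0, 0, -4.2, 0],
    [0, 0, -4.6, 0],
    [0, 0, -5, 0],
    [0, 0, -5.4, 0],
    [0, 0, -5.8, 0],
    [0, 0, -6.1, 0],
    [0, 0, -6.3, 0],
    [0, 0, -6.3, 0]
  ]
}}

```text
clock: 20.25
eef_pos: [0.4232, -0.2492, 0.0126]
tool_rot: [0.09, 0.996, 0.0, -0.0]
contact_force: [-0.2, -1.1, 1.9]
gripper_width: 0.0085
grasp_force: 25.0
```

>>> {"api": "move_arm", "payload": {
  "increments": [
    [0, 0, -0.1, 0],
    [0, 0, -0.2, 0],
    [0, 0, -0.2, 0],
    [0, 0, -0.2, 0],
    [0, 0, -0.2, 0],
    [0, 0, 1, 0],
    [0, 0, 3, 0],
    [0, 0, 6, 0],
    [0, 0, 7, 0],
    [0, 0, 7, 0]
  ]
}}

```text
clock: 21.5
eef_pos: [0.4236, -0.2495, 0.0833]
tool_rot: [0.09, 0.996, -0.0, 0.001]
contact_force: [0.2, 0.3, 0.0]
gripper_width: 0.009
grasp_force: 25.0
```

Run:
```python
from h import *
s=observe(); print(s["clock"],s["eef_pos"],s["contact_force"])
f,Q=cloud("scene")
x=np.array([.9837,-.1797]);y=np.array([.1797,.9837]); c=s["eef_pos"][:2]+.099*x
u=(Q[...,:2]-c)@x; v=(Q[...,:2]-c)@y
for U in np.arange(-35,90,10)/1000:
    with np.errstate(invalid='ignore'): m=(abs(u-U)<.004)&(abs(v)<.085)&(Q[...,2]<.12)
    z=Q[...,2][m]; print(int(U*1000),m.sum(),np.percentile(z,[50,95,99]).round(4) if m.sum() else "")
```

```text
21.5 [ 0.42361039 -0.24954529  0.0833436 ] [0.24739123 0.26449615 0.03939042]
-35 439 [0.003  0.0842 0.0852]
-25 423 [0.0028 0.0957 0.0976]
-15 421 [0.0032 0.0967 0.0975]
-5 408 [0.0031 0.0959 0.0969]
5 445 [0.0032 0.0955 0.0963]
15 427 [0.0032 0.0949 0.0959]
25 384 [0.0031 0.0946 0.0953]
35 297 [0.003  0.0943 0.095 ]
45 300 [0.003  0.0934 0.0942]
55 300 [0.0031 0.0935 0.0941]
65 315 [0.0033 0.0928 0.0934]
75 244 [0.0032 0.0925 0.0931]
85 175 [0.0029 0.0045 0.0048]
```

>>> {"api": "move_arm", "payload": {
  "increments": [
    [0, 0, 1, 0],
    [0, 0, 3, 0],
    [0, 0, 6, 0],
    [0, 0, 9, 0],
    [0, 0, 12, 0],
    [0, 0, 15, 0],
    [0, 0, 17, 0],
    [0, 0, 18, 0],
    [0, 0, 18, 0],
    [0, 0, 18, 0]
  ]
}}

```text
clock: 22.8
eef_pos: [0.4226, -0.249, 0.2618]
tool_rot: [0.09, 0.996, 0.0, -0.001]
contact_force: [0.7, 0.0, -0.7]
gripper_width: 0.0085
grasp_force: 25.0
```

Run:
```python
from h import *
s=observe(); print(s["clock"],s["eef_pos"],s["grasp_force"],abs(s["qd"]).max())
f,Q=cloud("scene"); cv2.imwrite("pics/scene7.png",f["color"])
f,T=cloud("top")
x=np.array([.9837,-.1797]);y=np.array([.1797,.9837]); c=s["eef_pos"][:2]+.099*x
for n,q in(("scene",Q),("top",T)):
    u=(q[...,:2]-c)@x; v=(q[...,:2]-c)@y
    with np.errstate(invalid='ignore'): m=(abs(u)<.06)&(abs(u)+abs(v)<.083)&(abs(u)+abs(v)>.07)&(q[...,2]>.24)&(q[...,2]<.33)&(u>-.02)
    A=np.c_[u[m],v[m],np.ones(m.sum())]; print(n,m.sum(),np.linalg.lstsq(A,q[...,2][m],rcond=None)[0] if m.sum()>5 else "")
with np.errstate(invalid='ignore'): m=((T>[.5,-.03,.077])&(T<[.71,.16,.1])).all(-1)
t=T[m]; print("lower",cv2.minAreaRect(t[:,:2].astype(np.float32)),np.linalg.lstsq(np.c_[t[:,:2],np.ones(len(t))],t[:,2],rcond=None)[0])
m=((T>[.57,-.13,.133])&(T<[.66,-.06,.165])).all(-1); print("ball",T[m].mean(0),m.sum())
```

```text
22.8 [ 0.42257027 -0.24902219  0.26184251] 24.999936372041702 0.004926527625044239
scene 325 [-0.03918599 -0.01771826  0.27237646]
top 843 [-0.05907099  0.00227308  0.27299058]
lower ((0.5967985987663269, 0.06433751434087753), (0.12019092589616776, 0.11996249854564667), 34.55265426635742) [-0.00241442 -0.00076113  0.0839966 ]
ball [ 0.61101858 -0.08954     0.15121158] 95
```

View pics/scene7.png

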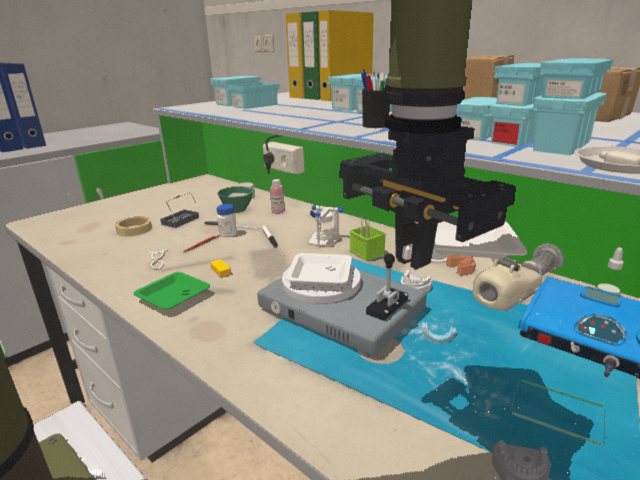

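The picture shows the tray held level at about (480,235). The lower tray lies flat on the bed at (320,270), the lever is upright at (390,275), and the cast, wax and splint are where they were.

```bash
python3 -c "
from h import *
print(close_job())"
```

```text
the job is handed in; nothing more can be done
None
```

I've handed the job in; no verdict came back. The vent lever stands upright, and the top tray was peeled free tab first. It is held level (about 0.05 rad), still and about 19 cm above the lower tray, though to the robot's right of the former rather than over the bed, because I levelled it by pressing it on the mat there. The lower tray lies flat within about 3 mm of where it was, and the cast, wax and splint look undisturbed.

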